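Break the lid stay and shut the hot-holding well

ROBOT

A 6-joint arm with a two-finger parallel gripper is mounted at the origin on the work surface. World frame = base frame: x ahead of the robot, y to its left, z up, the work surface at z = 0. Lengths are in m, angles in degrees, forces in N, time in s.
With the tool pointing down it reaches from about 0.25 to 0.8 m from the base axis. Payload 8.5 kg.
Tool frame: the origin (TCP) lies midway between the tips of the shut fingers; the grasp point (between the pads) lies 19 mm behind it; z points along the fingers, y is the direction in which the jaws open and shut (so a half turn about z gives the same grasp; the last joint's range is limited). The gripper opens to 85 mm and grips with 20 to 120 N. Pads are 22 mm wide; open, the fingers measure 114 mm over their backs; the gripper's body (76 mm by 85 mm) begins 54 mm behind the grasp point. The pads swing forward as they close: fully open they stand 13 mm farther back than shut.
Start: joints at [-75, 13.648, -0.773, 75.585, 0, 90], TCP at [0.136, -0.507, 0.231] pointing down, gripper open.
Joint ranges: [-152.45, 152.45], [-59.26, 108.67], [-65.41, 83.53], [-104.44, 129.93], [-82.83, 76.93], [-180, 180]. Speed limits (degrees/s): [127.2, 127.2, 159.86, 180, 180, 180].

INTERFACE

Orientations are given as a 3x3 rotation matrix whose columns are the frame's x, y, z axes.
In Python, from station import * gives the robot as it stands. Calls block until the motion is done:
- goto(position, orientation): joint-space move of the TCP to a pose.
- move_linear(position, attitude=None, max_speed=0.15, contact_N=None): straight line of the TCP; attitude=None keeps the orientation; max_speed is the mean speed in m/s. With contact_N (N) it stops when the force on the tool has changed by that much, and returns True; else False.
- set_joints(angles): joint-space move.
- ungrasp() and close_gripper(): open the fingers fully, or close them until they stop; the grip force is fixed at half the most.
- hold(seconds).
- inverse_kinematics(position, orientation): joint angles nearest the present ones, or None.
- get_state(): the state.
- get_image(name): name is "scene" or "top"; returns a dict with "frame" (400x640x3 uint8, blue, green, red), "fx", "fy", "cx", "cy" (pixels), "rvec" (rotation vector, rad) and "tvec" (3), from world to camera coordinates, as OpenCV has them. Camera axes: x right, y down, z forward; pixel columns grow to the right and rows downward; lengths in m; the calibration is good to about 2 mm. A picture is of the moment at which its call begins. There is no depth.
A pose or a line that the arm cannot do raises PlanningError and nothing moves.
- hand_in(): hands the job in, once; it reports no verdict.
The state is a dict: "t": time; "q": joint angles; "qvel": joint speeds; "effort": joint torques, N m; "tcp_pos": TCP position; "tcp_rot": TCP orientation; "wrist_force": force on the tool from outside, world axes, zero at the start; "wrist_torque": the same for the moment, N m; "grip_width": finger opening in m.
Only numpy, scipy, OpenCV 4.12 (cv2) and the standard library are available. Lean on these libraries where they do the work, as an engineer would, in place of code of your own. Each camera call takes 0.05 s, during which the arm holds its last target.

TASK

Close up the hot-holding well: lay the turner that lies across it flat in the utensil tray, break the folding lid stay by pressing its knee down through centre, then lower the lid under control until it is fully shut, never letting it drop, and let go. Do not drop the turner, and leave the other things on the counter where they are.

Things in the scene. Friction and masses are not known exactly. Their poses are not given: they have to be found in the camera images.
- well: Countertop hot-holding well: fixed stainless box, 195 mm deep (its x), 305 mm long (y). Origin: centre of its underside. Its -x face is the front (control panel with knob); the lid is hinged along the top of its +x side; the folding lid stay is outside its -y end. It stands with its x axis at yaw 1.55 to 2.15: front to world -y or between -y and +x, stay end to +x or between +x and +y.
- well_mouth (a point): Centre of the well's open pan mouth, level with the top of the pan rim, 118.5 mm above the table. The mouth is 150 mm (well's x) by 261 mm and 68 mm deep; it holds a few potatoes, none higher than 95 mm above the table.
- lid (a joint): Lid angle, rad: 0 as found, open 84 degrees up from shut; grows as it closes; 1.466 is fully shut (end stop). While the stay is locked the lid cannot be closed. The hinge is a little stiff (0.25 N m) and the lid weighs 0.6 to 0.85 kg: it stands by itself within about 15 degrees of upright, and falls shut if let go when leaning further.
- lid_hinge (a point): On the lid's hinge axis, half-way along, 119 mm above the table; the axis is parallel to the well's y. The lid (187 mm from hinge to free edge, 300 mm long, 12 mm thick) closes by turning about it towards the well's front. Oriented as the lid: -x runs from hinge to free edge, +z out of its outer face (up when shut).
- lid_handle (a point): Middle of the lid's handle: round steel bar 12 mm thick, 130 mm long, parallel to the hinge and 226 mm from its axis, on two legs beyond the lid's free edge (28 mm free gap). About 345 mm above the table as found, 127 mm when shut (out in front of the well). Pinched across the bar from above, it turns between the fingers as the lid goes down; once shut, open to 30 mm at most: one finger is in the gap.
- stay_knee (a joint): Bend of the stay's knee, rad: 0 as found, locked with the knee about 4 mm above the straight line; 0.1 is straight (dead centre); grows as the knee goes down and the stay folds; about 2.25 with the lid shut. Two flat dark steel arms, 87 mm between pins, 14 mm wide: the lower pinned to the well's -y end, the upper to the lid's end. The knee is stiff enough to stay where it is left.
- stay_tab (a point): Middle of the top of the stay's thumb tab: flat steel ear, 26 by 28 mm, at the knee, 187 mm from the well's centre, 149 mm above the table as found, sloping 38 degrees (rising towards the lid). Pressed straight down 12 to 18 mm (about 5 N) it breaks the stay (knee 0.3 to 0.6) while the lid comes 1 to 5 degrees forward; over 25 mm it may pull the lid so far that it falls shut.
- turner_mid (a point): Middle of the slotted turner (spatula): loose, 0.14 kg, 270 mm along its x. Black handle 18 mm wide, 13 mm high, from 135 mm behind this point (-x) to 15 mm ahead; then a thin neck and a flat steel blade 85 by 70 mm. Underside flat, 6.5 mm below this point. As found it lies across the pan, blade to the hinge, handle end out over the front; this point is some 20 mm inside the front rim. The lid cannot shut on it.
- tray: Utensil tray: fixed shallow aluminium tray on the table in front of the well, 330 mm (its x) by 130 mm outside, rim 19 mm high, walls and floor 3 mm thick. Origin: centre of its underside.
- shaker: Bystander, loose: stainless salt shaker, 44 mm across, 84 mm tall. Origin: centre of its underside.
- mustard: Bystander, loose: amber glass jar with white cap, 62 mm across, 100 mm tall. Origin: centre of its underside.
- squeezer: Bystander, loose: clear squeeze bottle with a nozzle, 58 mm across, 165 mm tall. Origin: centre of its underside.
- bowl: Bystander, loose: white china bowl, 130 mm across, 50 mm tall. Origin: centre of its underside.
- pepper_mill: Bystander, loose: dark wooden pepper mill, 54 mm across, 140 mm tall. Origin: centre of its underside.
- cup: Bystander, loose: open stainless cup, 76 mm across, 75 mm tall. Origin: centre of its underside.

How it is judged:
By the outcome, as a careful person would: the job done as asked, in the order asked, and still so for the second after the job is handed in, with the robot touching nothing.
It also fails if it takes over 70 s, if anything falls off the work surface, if the arm or the gripper's body presses on something with over 40 N, if the wrist force passes 120 N, or if a joint passes its speed limit or range.

## Working session

There is one attempt and no reset: what is moved stays moved. The work goes in short steps, each a Python script; the robot and the scene stay as the last script left them, time stands still between calls to the robot, and variables do not carry over. Pictures are saved under pics/ and viewed, and the job is handed in when it is done.

```bash
ls; mkdir -p pics; python3 - <<'E'
from station import *
import cv2
for n in("scene","top"):
    d=get_image(n); cv2.imwrite(f"pics/{n}0.png",d["frame"]); print(n,d["fx"],d["fy"],d["cx"],d["cy"],d["rvec"],d["tvec"])
print(get_state())
E
```

```text
pics
scene 428.3180344802816 428.3180344802816 316.9943878288132 197.92054772402656 [ 1.0012019   2.39763575 -1.11139941] [ 0.34351122 -0.08782425  1.51134498]
top 397.3250992539954 397.3250992539954 320.5561601286712 201.64869404858092 [ 2.17862489 -2.15408041  0.12837003] [0.01078601 0.55860576 1.07526238]
{'t': 0.1, 'q': array([-7.50004030e+01,  1.36776437e+01, -8.11344326e-01,  7.55834745e+01,
        1.56192567e-03,  9.00012521e+01]), 'qvel': array([-0.00722362,  0.100086  ,  0.1345888 , -0.03946951,  0.02726876,
       -0.00980515]), 'effort': array([-1.08602678e-04, -5.39721787e+01,  3.46996522e+01,  1.34975681e-02,
       -2.81133964e-05, -1.40591658e-05]), 'tcp_pos': array([ 0.13579117, -0.50676149,  0.23074599]), 'tcp_rot': array([[ 9.65933311e-01,  2.58790936e-01, -3.00990034e-04],
       [ 2.58791109e-01, -9.65932530e-01,  1.22867190e-03],
       [ 2.72330852e-05, -1.26470866e-03, -9.99999200e-01]]), 'wrist_force': array([-0.35288492, -0.43962936, -0.14853219]), 'wrist_torque': array([ 0.07149454, -0.02769892, -0.03591663]), 'grip_width': 0.08557450855712126}
```

View pics/scene0.png

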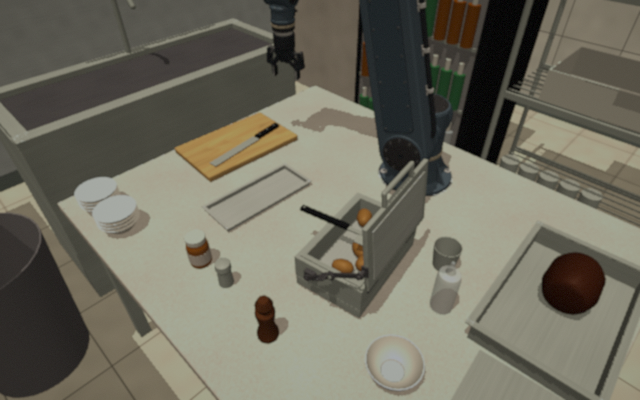

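View pics/top0.png

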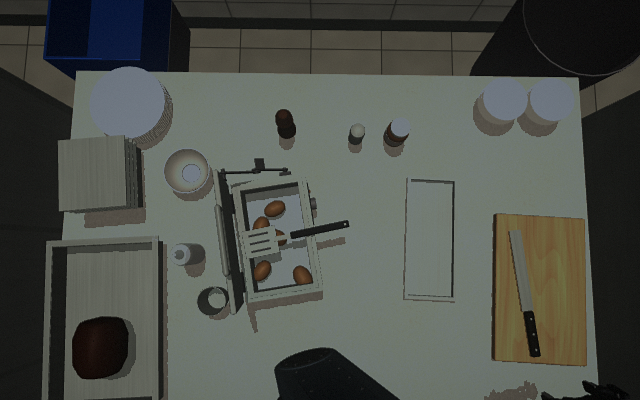

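The top view shows the well at about (275,240), the turner from (350,223) to (250,243), the stay at (220,170)-(290,172) with its tab at (260,163), and the tray at (430,240). I'll zoom in next.

```bash
cat > h.py <<'E'
from station import *
import numpy as np, cv2
def P(d,X):
    X=np.atleast_2d(np.array(X,float)); K=np.array([[d["fx"],0,d["cx"]],[0,d["fy"],d["cy"]],[0,0,1]])
    return cv2.projectPoints(X,np.array(d["rvec"]),np.array(d["tvec"]),K,None)[0][:,0]
def B(d,uv,z):
    R=cv2.Rodrigues(np.array(d["rvec"]))[0]; c=-R.T@np.array(d["tvec"])
    r=R.T@np.array([(uv[0]-d["cx"])/d["fx"],(uv[1]-d["cy"])/d["fy"],1]); return c+r*(z-c[2])/r[2]
def crop(d,x0,y0,x1,y1,s,name):
    f=cv2.resize(d["frame"][y0:y1,x0:x1],None,fx=s,fy=s,interpolation=cv2.INTER_CUBIC)
    f=np.clip(f.astype(float)*1.4,0,255).astype(np.uint8); cv2.imwrite("pics/"+name,f)
E
python3 - <<'E'
from h import *
d=get_image("top"); crop(d,205,145,365,345-80,5,"t1.png"); crop(d,205,225,365,345,5,"t1b.png"); crop(d,390,165,470,315,4,"t2.png")
d=get_image("scene"); crop(d,280,150,440,310-40,5,"s1.png");crop(d,280,210,440,310,5,"s1b.png"); crop(d,195,155,325,235,6,"s2.png")
E
```

```text
(no output)
```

View pics/t1.png

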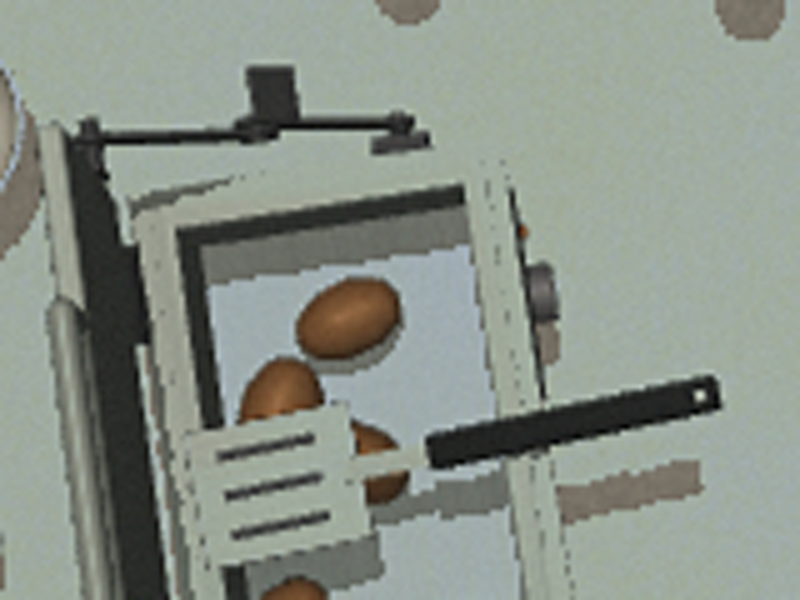

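View pics/t1b.png

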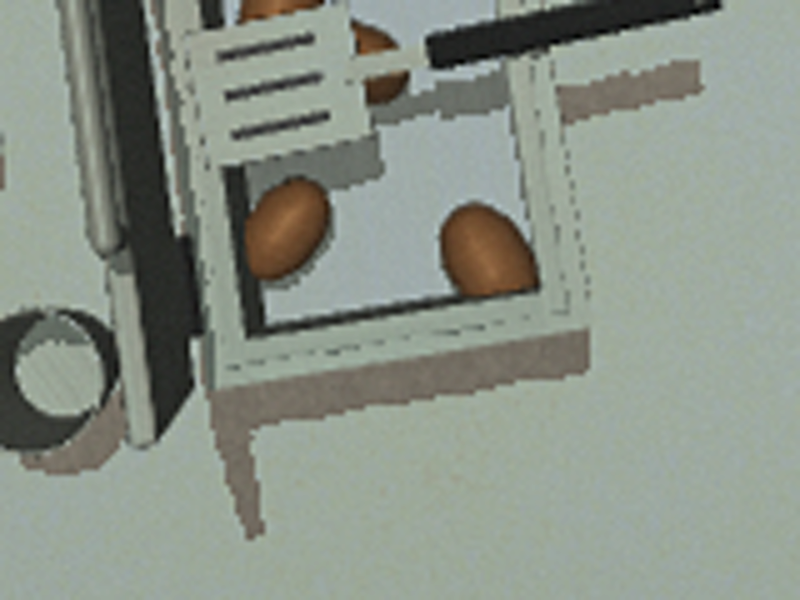

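View pics/t2.png

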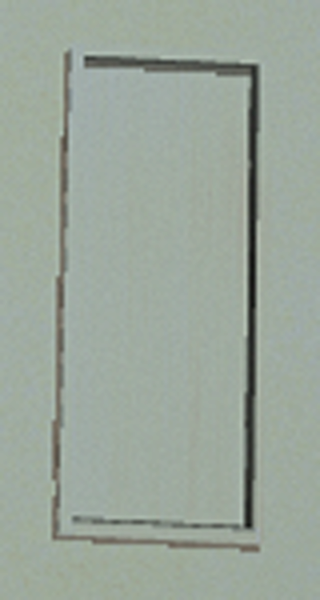

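View pics/s1.png

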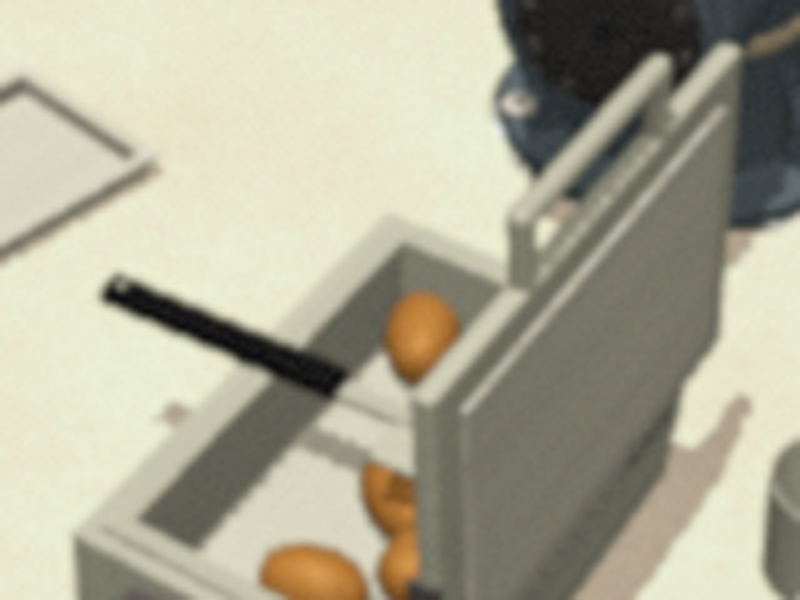

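View pics/s1b.png

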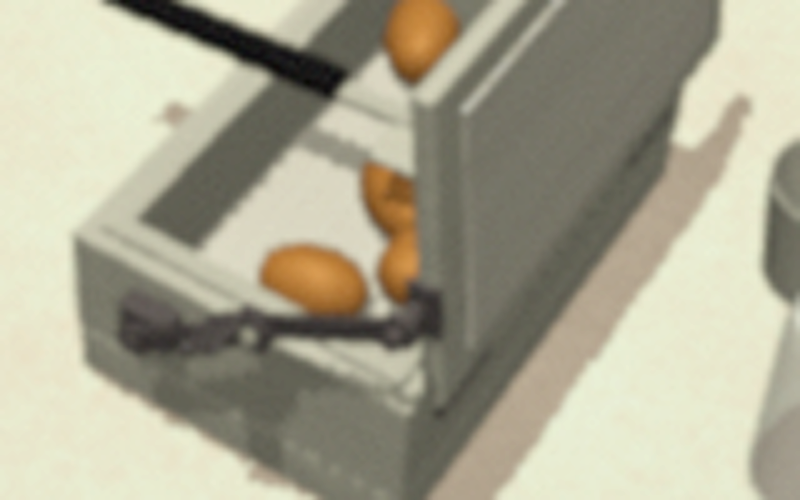

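```bash
python3 - <<'E'
from h import *
d=get_image("top");s=get_image("scene")
for n,dd in(("top",d),("sc",s)):
    R=cv2.Rodrigues(np.array(dd["rvec"]))[0]; print(n,"cam",-R.T@np.array(dd["tvec"]))
m=np.array([B(d,(205+a/5,y+b/5),.1185) for a,b,y in((178,230,145),(465,185,145),(540,290,225),(250,335,225))])
print("mouth",m.round(4),m.mean(0)); print([np.linalg.norm(m[i]-m[(i+1)%4]).round(4) for i in range(4)])
xa=(m[0]-m[1])+(m[3]-m[2]); ya=(m[3]-m[0])+(m[2]-m[1]); print("yaw x",np.arctan2(xa[1],xa[0]),"y-90",np.arctan2(ya[1],ya[0])-np.pi/2)
a=B(d,(347.6,223.4),.1315);b=B(d,(291,235),.1315);print("turner",a,b,np.linalg.norm(a-b),np.arctan2(*(b-a)[1::-1]))
print("scene turner end", B(s,(280+108/5,150+287/5),.125), B(s,(280+340/5,150+383/5),.131))
t=np.array([B(d,(390+u/4,165+v/4),.019) for u,v in((68,50),(260,65),(258,540),(52,537))]);print("tray",t.round(4),t.mean(0),[np.linalg.norm(t[i]-t[(i+1)%4]).round(4) for i in range(4)])
# tab
print("tab top", [B(d,(205+u/5,145+v/5),.149).round(4) for u,v in((246,66),(297,68),(300,118),(248,118))])
E
```

```text
top cam [0.43433127 0.02306338 1.13100413]
sc cam [1.09195765 0.61395514 0.91682293]
mouth [[0.5737 0.2233 0.1185]
 [0.5989 0.0763 0.1185]
 [0.3432 0.0343 0.1185]
 [0.3196 0.1788 0.1185]] [0.45886674 0.12816605 0.1185    ]
[np.float64(0.1491), np.float64(0.2591), np.float64(0.1465), np.float64(0.258)]
yaw x 1.73657400009514 y-90 -4.544401628804734
turner [ 0.49284665 -0.05101934  0.1315    ] [0.46215484 0.09081646 0.1315    ] 0.1451185058508425 1.7839003927078778
scene turner end [ 0.49763427 -0.04799989  0.125     ] [0.46919811 0.09875373 0.131     ]
tray [[ 0.6317 -0.2277  0.019 ]
 [ 0.6226 -0.364   0.019 ]
 [ 0.2924 -0.3537  0.019 ]
 [ 0.293  -0.2121  0.019 ]] [ 0.45991705 -0.28940322  0.019     ] [np.float64(0.1366), np.float64(0.3304), np.float64(0.1416), np.float64(0.3391)]
tab top [array([0.6532, 0.1859, 0.149 ]), array([0.6525, 0.1602, 0.149 ]), array([0.627, 0.158, 0.149]), array([0.6266, 0.1841, 0.149 ])]
```

View pics/s2.png

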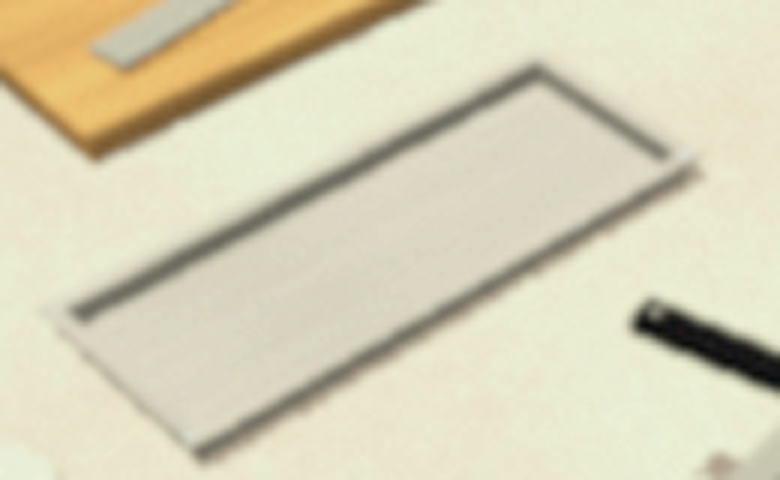

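```bash
cat >> h.py <<'E'
YAW=1.737; XA=np.array([np.cos(YAW),np.sin(YAW),0]);YA=np.array([-XA[1],XA[0],0]);C=np.array([.4589,.1282,0])
def Wp(x,y,z,c=None): 
    c=C if c is None else c
    return c+x*XA+y*YA+np.array([0,0,z])
def rot(z,y):
    z=np.array(z,float)/np.linalg.norm(z); y=np.array(y,float); y=y-(y@z)*z; y/=np.linalg.norm(y)
    return np.column_stack([np.cross(y,z),y,z])
def rect(c,yaw,L,Wd,z):
    a=np.array([np.cos(yaw),np.sin(yaw)]);b=np.array([-a[1],a[0]])
    return [np.r_[np.array(c)+i*L/2*a+j*Wd/2*b,z] for i,j in((1,1),(1,-1),(-1,-1),(-1,1))]
def overlay(d,polys,x0,y0,x1,y1,s,name):
    f=cv2.resize(d["frame"][y0:y1,x0:x1],None,fx=s,fy=s,interpolation=cv2.INTER_CUBIC)
    for i,p in enumerate(polys):
        q=((P(d,p)-[x0-.5,y0-.5])*s-.5); cv2.polylines(f,[np.round(q*8).astype(np.int32)],True,[(0,0,255),(0,200,0),(255,0,0),(255,0,255)][i%4],1,cv2.LINE_AA,3)
    cv2.imwrite("pics/"+name,f)
E
python3 - <<'E'
from h import *
d=get_image("top");s=get_image("scene")
c=(.460,-.293);y=-.037
tr=[rect(c,y,.33,.13,.019),rect(c,y,.324,.124,.003)]
w=[rect(C[:2],YAW,.15,.261,.1185),[Wp(-.124+.226-.0158-.0,k,.345) for k in(-.065,.065)]]
tm=np.array([.465,.079]);a=1.772
w+=[[np.r_[tm+l*np.array([np.cos(a),np.sin(a)])+k*.009*np.array([-np.sin(a),np.cos(a)]),.1315] for l,k in((-.135,1),(-.135,-1),(.015,-1),(.015,1))]]
w+=[[Wp(.0135+i*.0103,-.186+j*.014,.149+i*.008) for i,j in((1,1),(1,-1),(-1,-1),(-1,1))]]
overlay(d,tr,390,165,470,315,4,"o1.png");overlay(s,tr,195,155,325,235,6,"o2.png")
overlay(d,w,205,145,365,310,4,"o3.png");overlay(s,w,280,150,440,290,5,"o4.png")
E
```

```text
(no output)
```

View pics/o1.png

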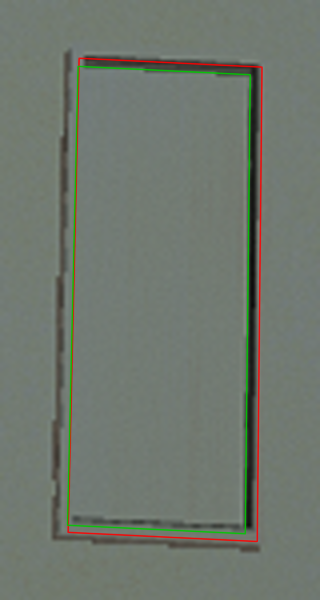

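View pics/o2.png

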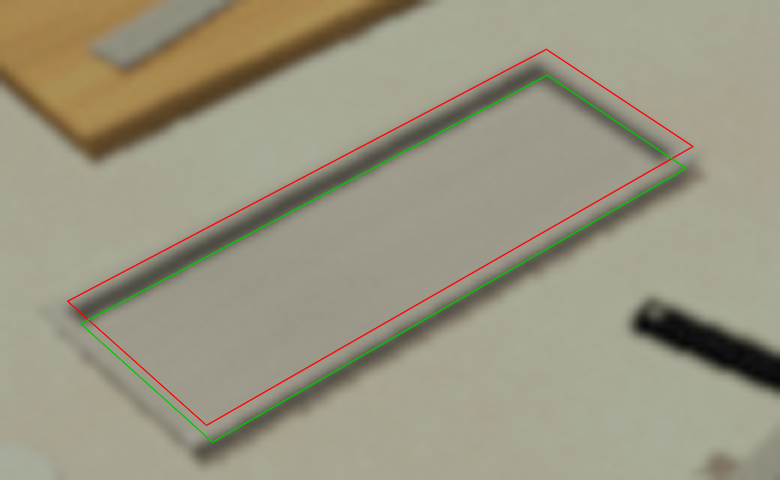

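View pics/o3.png

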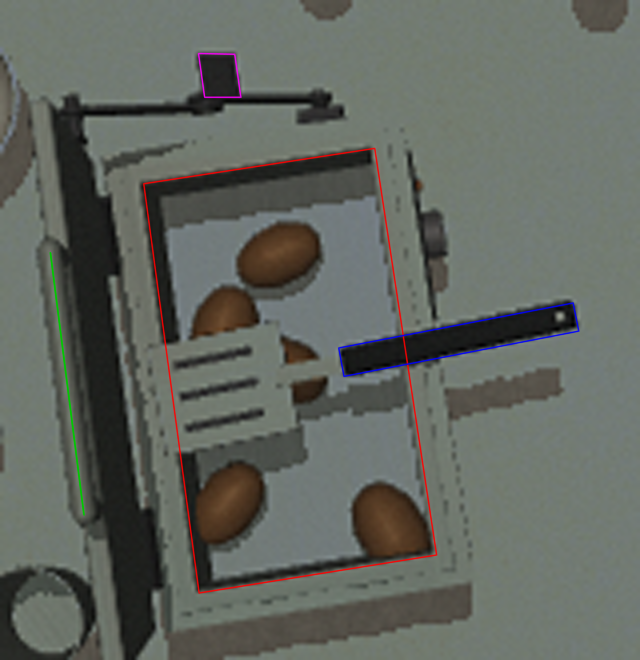

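View pics/o4.png

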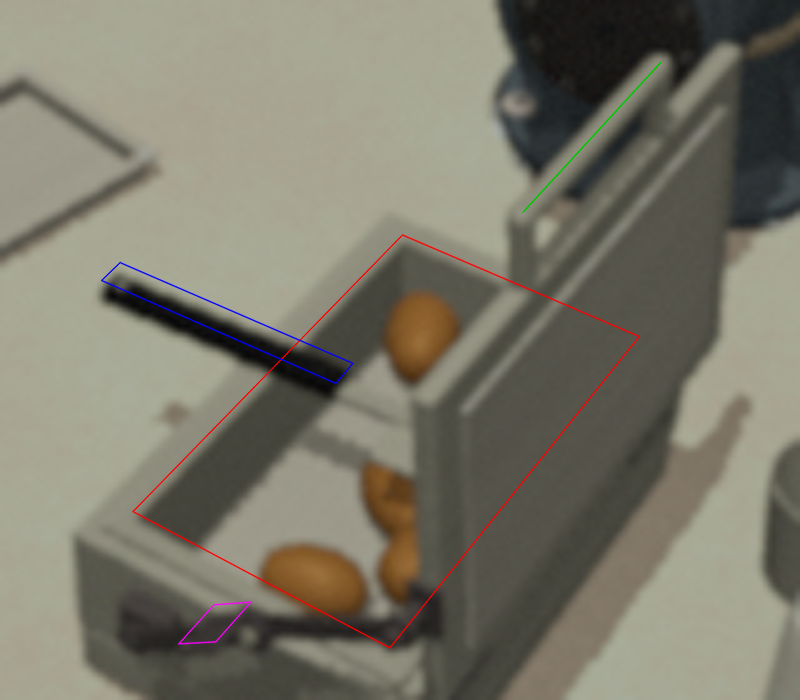

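```bash
python3 - <<'E'
from h import *
s=get_image("scene");d=get_image("top")
for n,p in(("well",[.46,.05,.12]),("tray",[.46,-.29,.01]),("turner",[.48,0,.13]),("tab",[.64,.17,.149])):
    for nm,dd in (("s",s),("t",d)):
        p=np.array(p); J=np.array([(P(dd,p+.001*e)-P(dd,p))[0] for e in np.eye(3)]).T; print(n,nm,"px per mm xyz",J.round(3).tolist())
E
```

```text
well s px per mm xyz [[-0.252, 0.271, 0.008], [0.181, 0.177, -0.269]]
well t px per mm xyz [[0.006, -0.394, -0.01], [-0.396, -0.004, -0.01]]
tray s px per mm xyz [[-0.235, 0.193, -0.028], [0.139, 0.136, -0.232]]
tray t px per mm xyz [[-0.007, -0.355, 0.099], [-0.357, -0.004, -0.007]]
turner s px per mm xyz [[-0.258, 0.26, -0.002], [0.176, 0.172, -0.271]]
turner t px per mm xyz [[0.004, -0.397, 0.009], [-0.398, -0.004, -0.018]]
tab s px per mm xyz [[-0.306, 0.312, -0.001], [0.244, 0.24, -0.283]]
tab t px per mm xyz [[0.011, -0.398, -0.057], [-0.391, -0.005, -0.083]]
```

```bash
python3 - <<'E'
from h import *
a=1.772; tm=np.array([.467,.080]); 
for sg in(1,-1):
    y=sg*np.array([-np.sin(a),np.cos(a),0]); R=rot([0,0,-1],y)
    for z in(.25,.118): print(sg,"grasp",z,np.round(inverse_kinematics([*tm,z],R),1))
    for b,nm in((-.037,"0"),(np.pi-.037,"pi")):
        yy=sg*np.array([-np.sin(b),np.cos(b),0])
        q=inverse_kinematics([.461,-.290,.004],rot([0,0,-1],yy)); print("  place",nm,None if q is None else np.round(q,1))
    t=np.deg2rad(40); Rt=rot(np.sin(t)*XA-np.cos(t)*np.array([0,0,1]),sg*XA)
    for be in(86,45,2): 
        p=Wp(.102-.226*np.cos(np.deg2rad(be)),0,.119+.226*np.sin(np.deg2rad(be)))+.009*Rt[:,2]
        q=inverse_kinematics(p,Rt); print("  lid",be,p.round(3),None if q is None else np.round(q,1))
    q=inverse_kinematics(Wp(.0135,-.188,.19),rot([0,0,-1],sg*YA)); print("  tab",None if q is None else np.round(q,1))
E
```

```text
1 grasp 0.25 [  9.7   8.3  -4.9  76.8   0.  -91.8]
1 grasp 0.118 [  9.7  12.6 -19.6  57.8   0.  -91.8]
  place 0 [-32.2  25.5 -19.4  45.1   0.  -30.1]
  place pi [-32.2  25.5 -19.4  45.1   0.  149.9]
  lid 86 [0.444 0.219 0.338] [ 2.9  9.7 -1.  84.9 39.7 -8.6]
  lid 45 [0.468 0.077 0.272] [-13.2  17.6  -0.9  89.5  36.4 -28.7]
  lid 2 [0.478 0.012 0.12 ] [-19.7  27.5  -9.6  75.1  34.1 -36.1]
  tab [ 15.   28.5  15.8  77.3   0.  -84.5]
-1 grasp 0.25 [ 9.7  8.3 -4.9 76.8  0.  88.2]
-1 grasp 0.118 [  9.7  12.6 -19.6  57.8   0.   88.2]
  place 0 [-32.2  25.5 -19.4  45.1   0.  149.9]
  place pi [-32.2  25.5 -19.4  45.1   0.  -30.1]
  lid 86 [0.444 0.219 0.338] [  2.9   9.7  -1.   84.9  39.7 171.4]
  lid 45 [0.468 0.077 0.272] [-13.2  17.6  -0.9  89.5  36.4 151.3]
  lid 2 [0.478 0.012 0.12 ] [-19.7  27.5  -9.6  75.1  34.1 143.9]
  tab [15.  28.5 15.8 77.3  0.  95.5]
```

```bash
python3 - <<'E'
from h import *
a=1.772; tm=np.array([.467,.080]); R=rot([0,0,-1],-np.array([-np.sin(a),np.cos(a),0]))
goto([*tm,.24],R)
move_linear([*tm,.118],max_speed=.12)
s0=get_state()
close_gripper()
s=get_state();print(s["t"],s["grip_width"],s["wrist_force"]-s0["wrist_force"],s["tcp_pos"])
move_linear([*tm,.145],max_speed=.05)
d=get_image("scene");crop(d,270,120,440,270,4,"g1.png")
s=get_state();print(s["t"],s["grip_width"],s["wrist_force"]-s0["wrist_force"])
E
```

```text
4.8 0.016395135233862632 [-1.52668079 -0.60460804  3.82649969] [0.46720156 0.080038   0.11832754]
5.5417 0.016566147319922522 [-0.35697283 -0.32177994 -2.13023051]
```

View pics/g1.png

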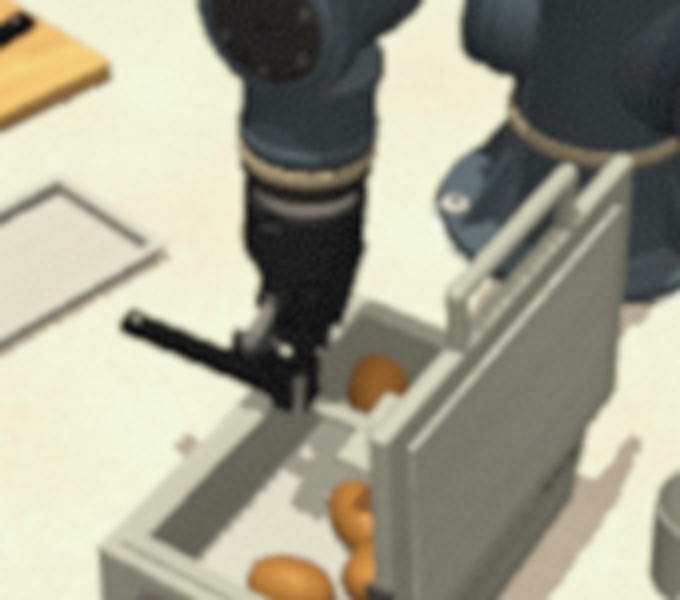

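The turner is held level between the fingers at about (290,370), lifted clear of the pan. Next I'll place it in the tray.

```bash
python3 - <<'E'
from h import *
a=1.772; tm=np.array([.467,.080]); b=-.037
R2=rot([0,0,-1],-np.array([-np.sin(b),np.cos(b),0])); c=[.461,-.290]
move_linear([*tm,.24],max_speed=.15)
goto([*c,.2],R2)
move_linear([*c,.03],max_speed=.12)
d=get_image("top");crop(d,380,150,480,320,4,"p0.png");d=get_image("scene");crop(d,195,120,325,235,5,"p0s.png")
s=get_state();print(s["t"],s["tcp_pos"],s["grip_width"],s["wrist_force"])
E
```

```text
9.3833 [ 0.46135789 -0.29024532  0.03060235] 0.016080266554801066 [-0.04885114  1.12725331 -0.41381231]
```

View pics/p0.png

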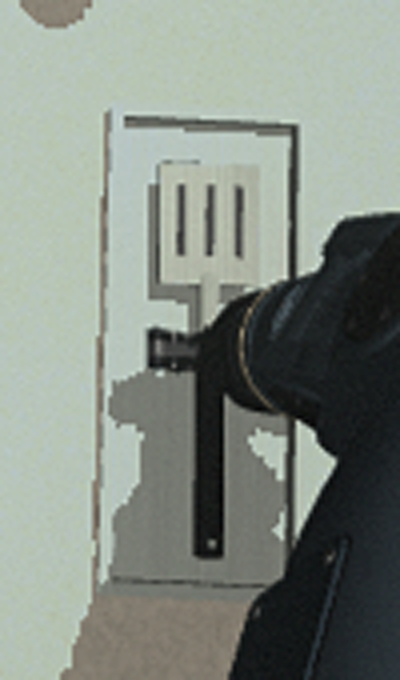

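View pics/p0s.png

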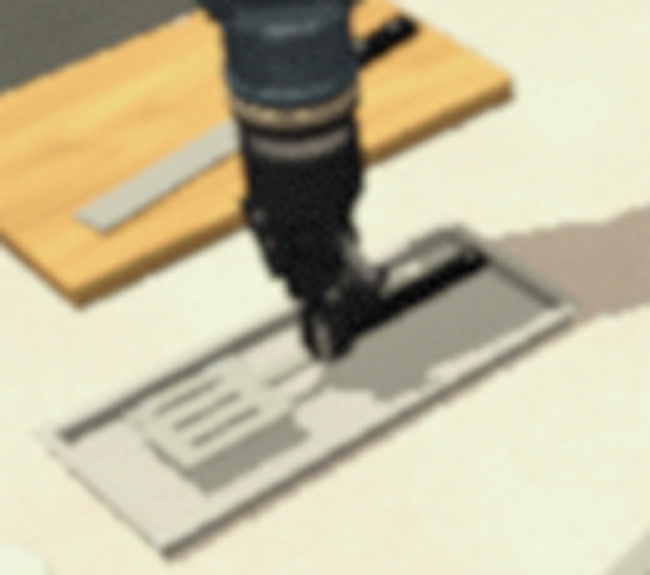

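```bash
python3 - <<'E'
from h import *
c=[.461,-.290]
s0=get_state()
move_linear([*c,.010],max_speed=.05)
r=move_linear([*c,.0015],max_speed=.015,contact_N=4)
s=get_state();print(r,s["t"],s["tcp_pos"],s["wrist_force"]-s0["wrist_force"])
ungrasp()
s=get_state();print(s["t"],s["grip_width"],s["wrist_force"]-s0["wrist_force"])
move_linear([*c,.12],max_speed=.12)
close_gripper()
tab=Wp(.0135,-.188,.0,)+[.001,.001,0]
goto([tab[0],tab[1],.23],rot([0,0,-1],-YA))
d=get_image("top");crop(d,380,150,480,320,4,"p1.png")
crop(d,205,130,345,250,5,"p1t.png");d=get_image("scene");crop(d,195,120,325,235,5,"p1s.png");crop(d,270,120,440,290,4,"p1c.png")
s=get_state();print(s["t"],s["tcp_pos"],s["grip_width"])
E
```

```text
True 10.4083 [ 0.46111333 -0.29007666  0.0034718 ] [-1.4707918   0.24313276  7.6255582 ]
11.0833 0.08568788951061354 [ 0.47357486 -0.58602103 -0.12290929]
14.925 [0.64313623 0.1724052  0.2298821 ] 9.577452415822662e-05
```

View pics/p1.png

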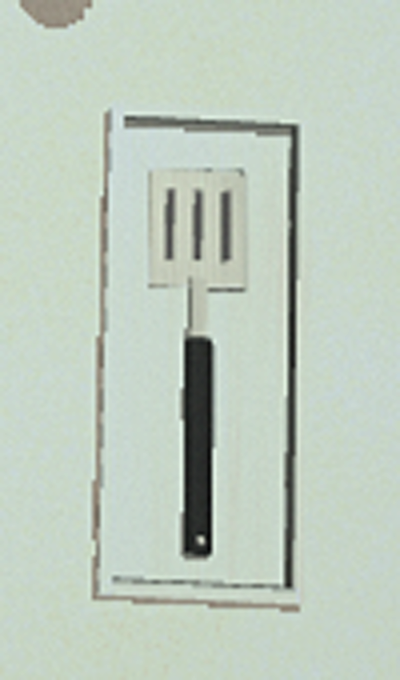

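View pics/p1s.png

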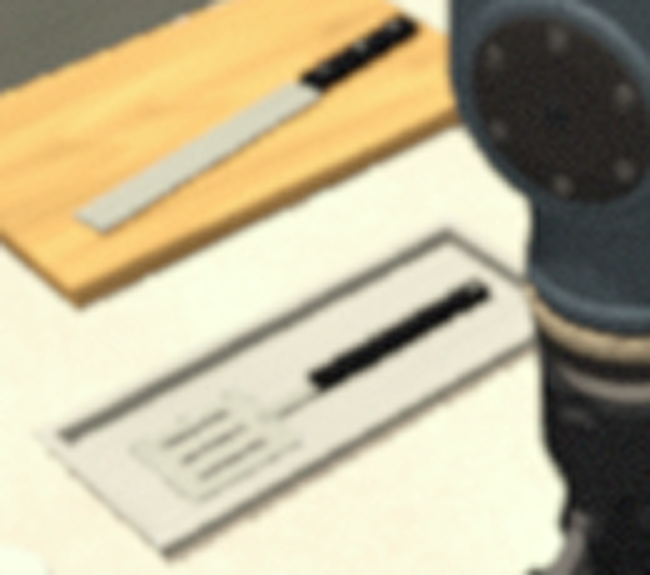

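View pics/p1t.png

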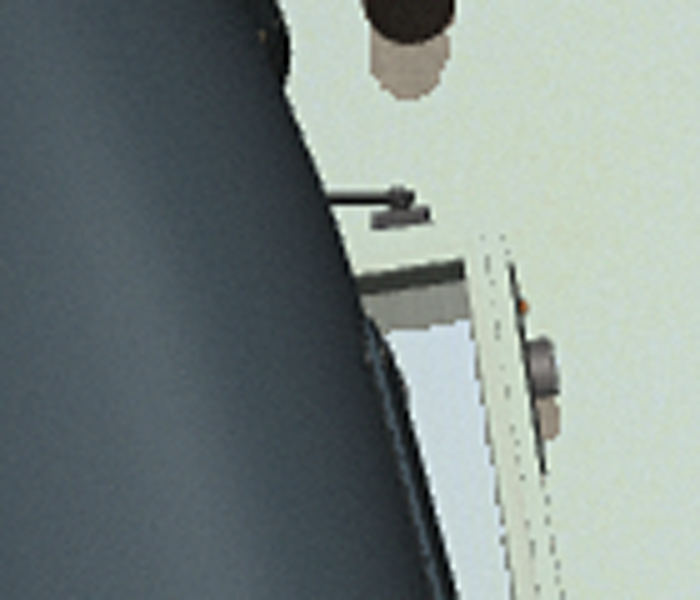

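View pics/p1c.png

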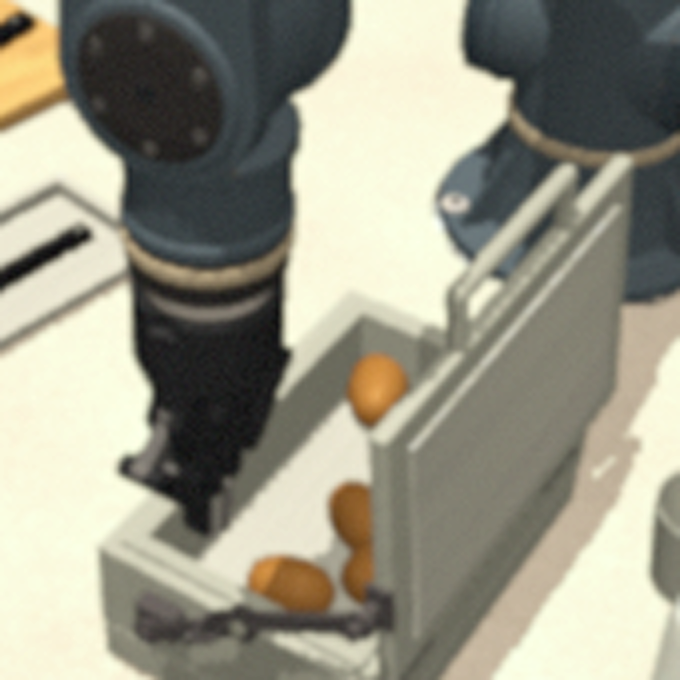

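Turner lies flat within the tray (handle at (200,450) in the crop). The closed fingers hover above the tab. I'll press it now.

```bash
python3 - <<'E'
from h import *
x,y,_=get_state()["tcp_pos"]
s=get_image("scene");print("tip proj",P(s,[x,y,.23]))
move_linear([x,y,.172],max_speed=.12)
s0=get_state()
r=move_linear([x,y,.138],max_speed=.02,contact_N=2.5)
s=get_state();print(r,s["t"],s["tcp_pos"],s["wrist_force"]-s0["wrist_force"])
d=get_image("scene");crop(d,270,170,420,310,5,"k0.png")
E
```

```text
tip proj [[321.52673779 250.70069876]]
True 16.5667 [0.6430832  0.17241485 0.15392896] [ 1.21277574 -0.4181542  -0.61340594]
```

View pics/k0.png

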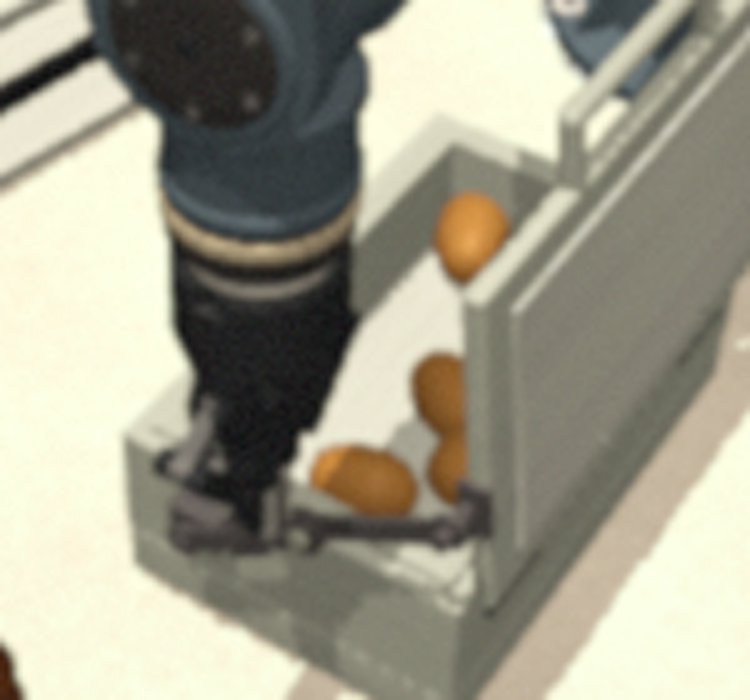

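```bash
python3 - <<'E'
from h import *
x,y,_=get_state()["tcp_pos"]
x,y=.6431,.1724
z=.153
while z>.1405:
    move_linear([x,y,z],max_speed=.03); s=get_state(); print(round(s["t"],2),s["tcp_pos"][2].round(4),s["wrist_force"].round(1)); z-=.003
d=get_image("scene");crop(d,270,170,420,310,5,"k1.png")
E
```

```text
16.87 0.1532 [-0.7 -0.2  2.6]
17.12 0.1498 [ 1.8 -0.3  0.8]
17.37 0.1467 [0.4 0.3 0.4]
17.62 0.1438 [ 0.6 -0.3  1.4]
17.87 0.1409 [1.7 0.4 1. ]
```

View pics/k1.png

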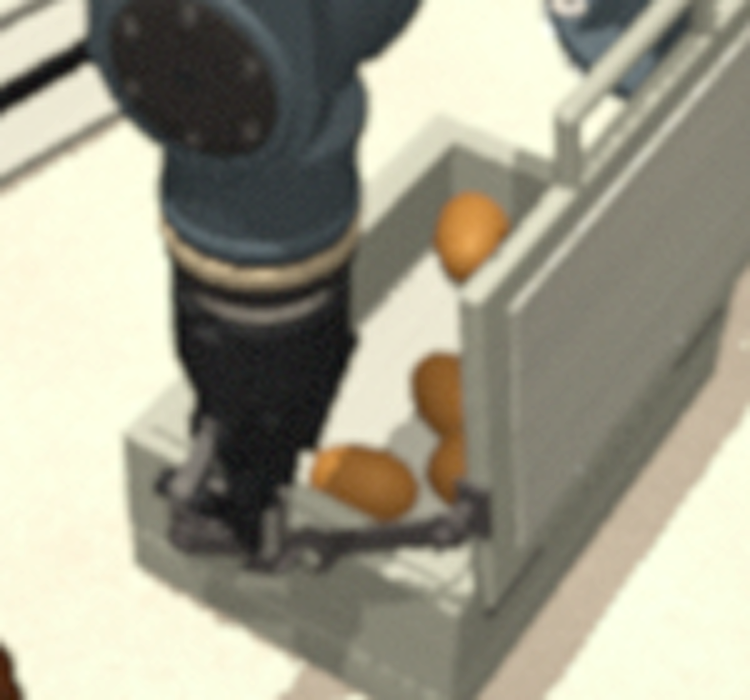

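```bash
python3 - <<'E'
from h import *
x,y=.6431,.1724
move_linear([x,y,.139],max_speed=.03)
move_linear([x,y,.24],max_speed=.12)
t=np.deg2rad(40)
Rt=rot(np.sin(t)*XA-np.cos(t)*np.array([0,0,1]),-XA)
p=Wp(-.02,-.01,.44)
goto(p,Rt)
ungrasp()
d=get_image("scene");crop(d,330,140,440,290,4,"k2.png");crop(d,280,205,400,295,6,"k2b.png")
d=get_image("top");crop(d,200,145,300,320,4,"k2t.png");print(get_state()["t"],get_state()["q"].round(1))
E
```

```text
21.0917 [ -9.5  15.9  21.4 110.8  37.4 155.8]
```

View pics/k2.png

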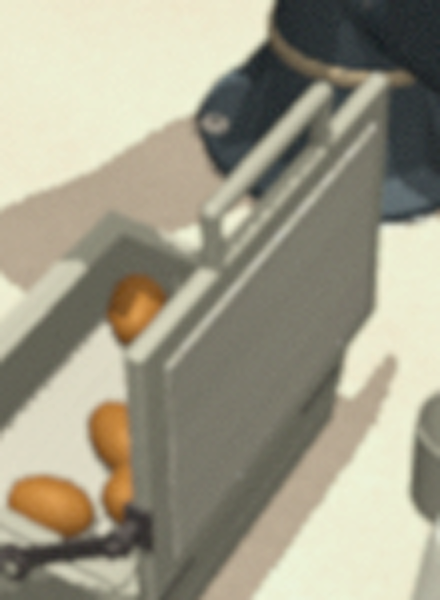

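View pics/k2b.png

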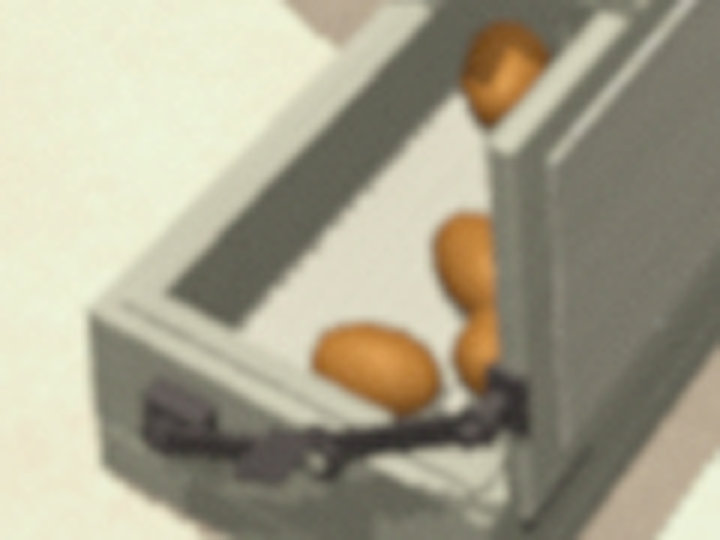

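View pics/k2t.png

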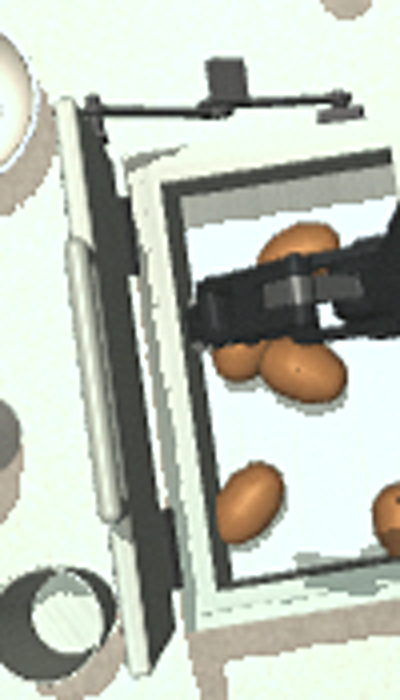

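```bash
python3 - <<'E'
from h import *
d=get_image("top");s=get_image("scene")
pt=[(200+(a+.5)/4-.5,145+(b+.5)/4-.5) for a,b in((77,240),(110,520))]
ps=[(330+(a+.5)/4-.5,140+(b+.5)/4-.5) for a,b in((325,90),(210,212))]
for be in(86,84,82,80,78):
    z=.119+.226*np.sin(np.deg2rad(be)); fx=.1025-.226*np.cos(np.deg2rad(be))
    for dd,q in((d,pt),(s,ps)):
        for u in q: 
            p=B(dd,u,z)-C; print(be,"model",fx.round(4),"meas",(p@XA).round(4),(p@YA).round(4))
E
```

```text
86 model 0.0867 meas 0.0821 -0.0704
86 model 0.0867 meas 0.0835 0.0681
86 model 0.0867 meas 0.0847 0.064
86 model 0.0867 meas 0.0836 -0.0689
84 model 0.0789 meas 0.0822 -0.0705
84 model 0.0789 meas 0.0837 0.0682
84 model 0.0789 meas 0.0843 0.065
84 model 0.0789 meas 0.0832 -0.0681
82 model 0.071 meas 0.0824 -0.0707
82 model 0.071 meas 0.0839 0.0682
82 model 0.071 meas 0.0838 0.0663
82 model 0.071 meas 0.0828 -0.067
80 model 0.0633 meas 0.0827 -0.0709
80 model 0.0633 meas 0.0842 0.0682
80 model 0.0633 meas 0.0832 0.0679
80 model 0.0633 meas 0.0821 -0.0657
78 model 0.0555 meas 0.0831 -0.0711
78 model 0.0555 meas 0.0846 0.0683
78 model 0.0555 meas 0.0825 0.0699
78 model 0.0555 meas 0.0814 -0.064
```

```bash
cat >> h.py <<'E'
T=np.deg2rad(40); UZ=np.array([0,0,1.])
RT=rot(np.sin(T)*XA-np.cos(T)*UZ,-XA)
HX=.1025
def bar(be,dr=0): b=np.deg2rad(be); r=.226+dr; return Wp(HX-r*np.cos(b),-.001,.119+r*np.sin(b))
E
python3 - <<'E'
from h import *
E0=.010
t=bar(85.2)+E0*RT[:,2]
goto(t-.09*RT[:,2],RT)
s0=get_state()
r=move_linear(t,max_speed=.08,contact_N=8)
s=get_state();print(r,s["tcp_pos"]-t,s["wrist_force"]-s0["wrist_force"])
d=get_image("scene");crop(d,340,110,450,240,5,"b0.png")
d=get_image("top");crop(d,200,180,320,300,5,"b0t.png");print(s["t"],s["q"].round(1))
E
```

```text
False [ 0.00027069 -0.0001828   0.00030286] [ 0.13416777 -0.4364438   0.17269465]
22.825 [  2.7   9.9  -0.8  84.9  39.7 171.1]
```

View pics/b0.png

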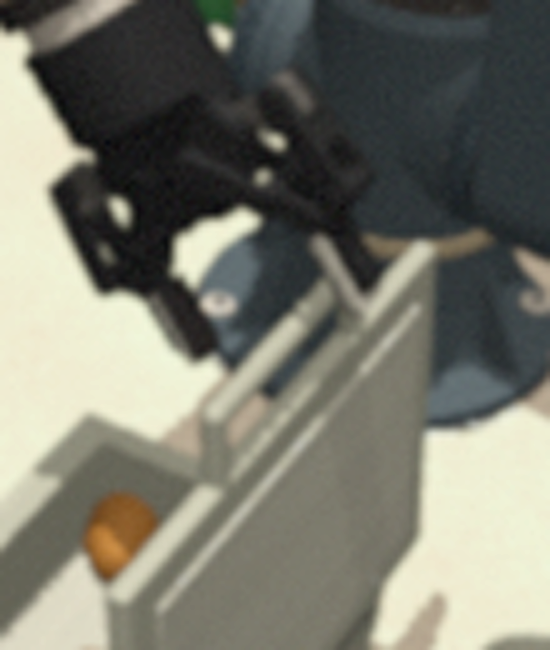

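View pics/b0t.png

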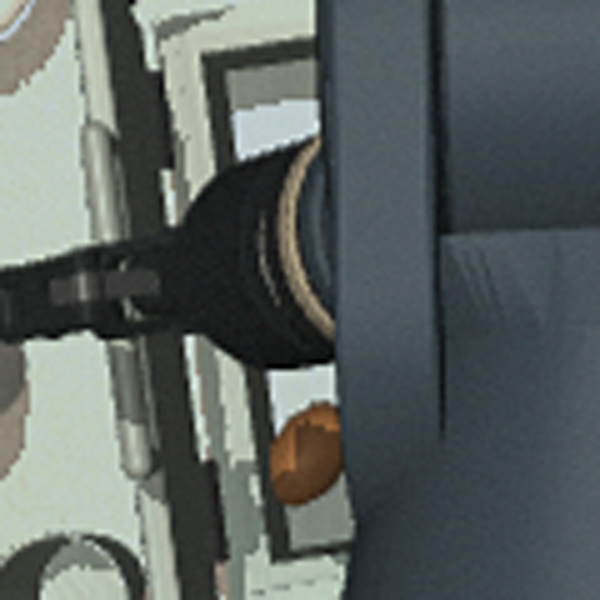

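The open fingers straddle the bar near its middle: front finger at (200,350), rear finger at (360,275). Closing now.

```bash
python3 - <<'E'
from h import *
s0=get_state()
close_gripper(); hold(.2)
s=get_state();print(s["t"],s["grip_width"],s["wrist_force"]-s0["wrist_force"],s["tcp_pos"]-bar(85.2))
d=get_image("scene");crop(d,340,110,450,240,5,"b1.png")
E
```

```text
23.8 0.010095789023157284 [ 1.20784118 -4.31471747  1.38329671] [-0.00104742  0.00625604 -0.00768091]
```

View pics/b1.png

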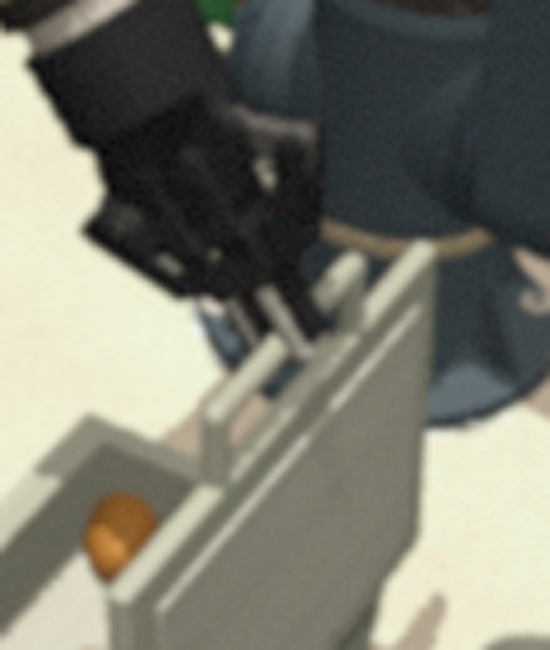

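```bash
cat > low.py <<'E'
from h import *
import sys,json
def run(b0,b1,dr,n,E0=.010,speed=.07,F0=np.zeros(3)):
    for be in np.linspace(b0,b1,n+1)[1:]:
        move_linear(bar(be,dr)+E0*RT[:,2],max_speed=speed)
        s=get_state(); b=np.deg2rad(be); rh=-np.cos(b)*XA+np.sin(b)*UZ; th=-np.sin(b)*XA-np.cos(b)*UZ
        F=s["wrist_force"]-F0; fr=F@rh; ft=F@th
        print(round(s["t"],2),be.round(1),"Fr %.1f Ft %.1f Fy %.1f"%(fr,ft,F@YA),"w %.4f"%s["grip_width"],"dr %.4f"%dr,"M",s["wrist_torque"].round(2))
        dr+=np.clip(.0001*fr,-.001,.001)
        if np.linalg.norm(F)>50: print("STOP"); break
    json.dump([float(be),float(dr)],open("st.json","w"))
E
python3 - <<'E'
from low import *
run(85.2,67,0,3,speed=.05)
d=get_image("scene");crop(d,290,110,450,300,4,"c1.png")
E
```

```text
24.48 79.1 Fr 6.1 Ft -0.2 Fy 1.6 w 0.0096 dr 0.0000 M [0.13 0.19 0.13]
25.11 73.1 Fr 7.2 Ft -0.2 Fy -0.1 w 0.0094 dr 0.0006 M [0.25 0.14 0.13]
25.74 67.0 Fr 5.4 Ft 0.9 Fy -0.6 w 0.0096 dr 0.0013 M [ 0.12 -0.09 -0.07]
```

View pics/c1.png

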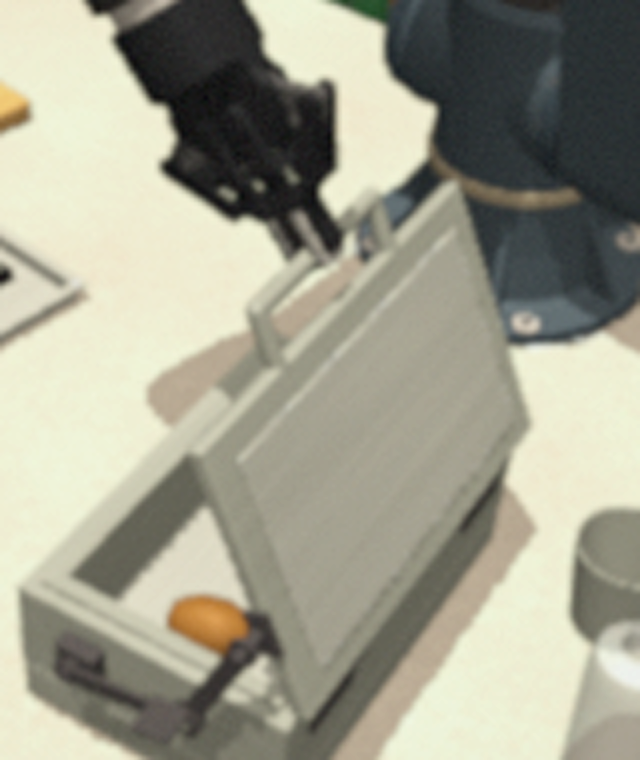

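The bar stays pinched (fingers at (315,240)), the lid follows and the stay folds, all with low forces. Continuing.

```bash
python3 - <<'E'
from low import *
be,dr=json.load(open("st.json"))
run(be,10,dr,9,speed=.05)
d=get_image("scene");crop(d,270,130,450,300,4,"c2.png")
E
```

```text
26.44 60.7 Fr 6.0 Ft -0.5 Fy -1.9 w 0.0096 dr 0.0019 M [ 0.24 -0.27 -0.21]
27.1 54.3 Fr 8.4 Ft 1.7 Fy -1.0 w 0.0094 dr 0.0025 M [-0.41 -0.28 -0.15]
27.76 48.0 Fr 5.1 Ft 1.8 Fy -3.9 w 0.0094 dr 0.0033 M [-0.42 -0.6  -0.47]
28.42 41.7 Fr -5.3 Ft 2.0 Fy -7.2 w 0.0094 dr 0.0038 M [ 0.   -1.14 -0.8 ]
29.07 35.3 Fr -2.8 Ft 4.3 Fy -4.6 w 0.0095 dr 0.0033 M [-1.2  -0.86 -0.29]
29.73 29.0 Fr -4.9 Ft 4.1 Fy -6.8 w 0.0094 dr 0.0030 M [-0.6  -1.03 -0.98]
30.39 22.7 Fr -0.2 Ft 3.4 Fy -6.7 w 0.0091 dr 0.0025 M [-0.88 -1.42 -0.91]
31.05 16.3 Fr 2.8 Ft 2.8 Fy -5.9 w 0.0093 dr 0.0025 M [-1.11 -0.96 -0.88]
31.71 10.0 Fr -1.1 Ft 2.1 Fy -4.6 w 0.0092 dr 0.0028 M [-0.45 -0.85 -0.18]
```

View pics/c2.png

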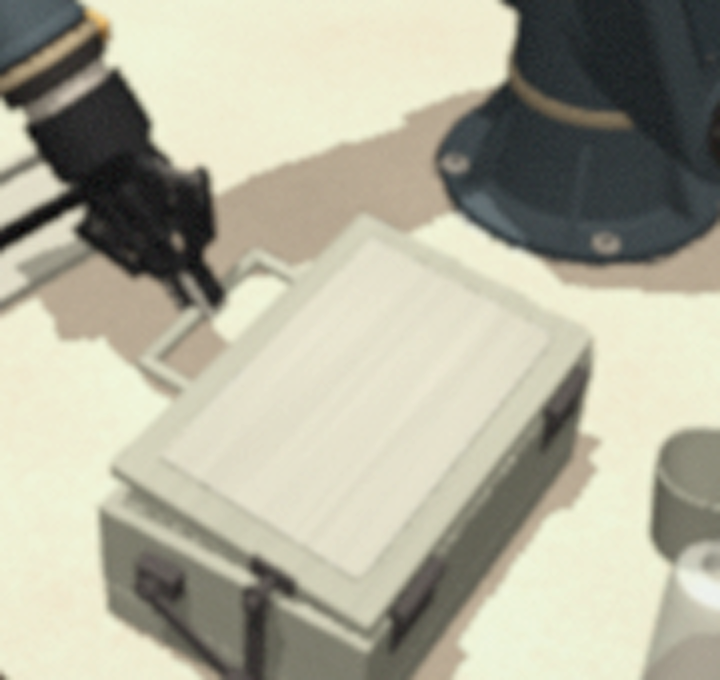

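```bash
python3 - <<'E'
from low import *
be,dr=json.load(open("st.json"))
run(be,4,dr,1,speed=.03)
be,dr=json.load(open("st.json"))
F0=get_state()["wrist_force"]
while be>-1.5:
    be-=.5
    move_linear(bar(be,dr)+.010*RT[:,2],max_speed=.015)
    s=get_state(); F=s["wrist_force"]; print(round(s["t"],2),be,F.round(1),s["tcp_pos"].round(4),"barz %.4f"%(s["tcp_pos"]-.010*RT[:,2])[2])
    if F[2]-F0[2]>10: break
d=get_image("scene");crop(d,270,130,450,300,4,"c3.png")
E
```

```text
32.71 4.0 Fr -4.7 Ft 1.7 Fy -7.7 w 0.0091 dr 0.0027 M [ 0.41 -0.93 -1.23]
32.99 3.5 [ 6.4  2.6 -2. ] [0.4801 0.0113 0.125 ] barz 0.1327
33.27 3.0 [ 5.9  2.1 -0.7] [0.4801 0.0113 0.1231] barz 0.1308
33.56 2.5 [ 7.5  3.  -0.4] [0.481  0.0109 0.1213] barz 0.1290
33.84 2.0 [ 2.7 -2.4 17.7] [0.481  0.0109 0.1211] barz 0.1288
```

View pics/c3.png

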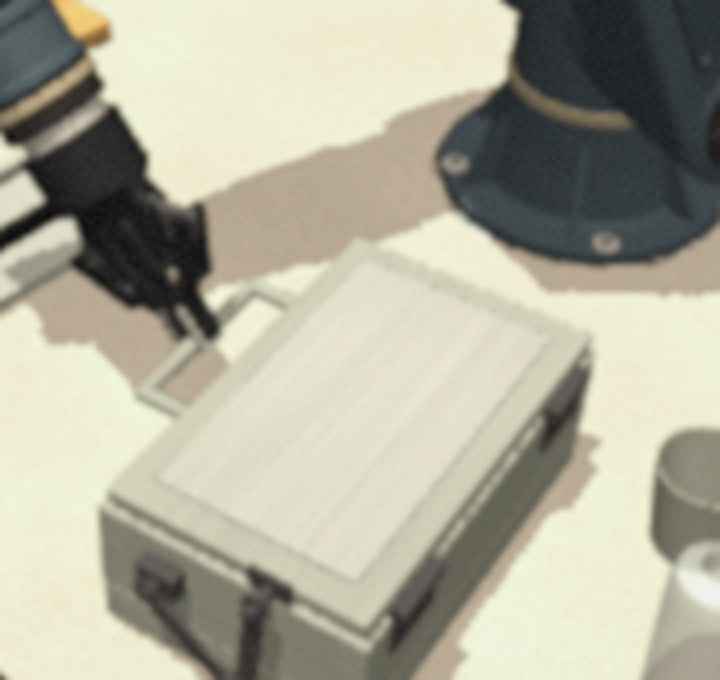

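Lid is on its end stop (18 N rise at bar height about 0.128). The tilted jaws can open clear of the lid edge, so I'm releasing.

```bash
python3 - <<'E'
from h import *
s0=get_state();ungrasp()
s=get_state();print(s["t"],s["grip_width"],s["wrist_force"])
p=s["tcp_pos"]; 
move_linear(p-.10*RT[:,2],max_speed=.08)
s=get_state();print(s["t"],s["wrist_force"])
q=s["q"]; 
move_linear(s["tcp_pos"]+np.array([0,0,.12]),max_speed=.15)
goto([.3,-.15,.35],rot([0,0,-1],[1,0,0]))
hold(.3)
d=get_image("scene");cv2.imwrite("pics/fs.png",d["frame"]);crop(d,270,130,450,300,4,"f1.png")
d=get_image("top");cv2.imwrite("pics/ft.png",d["frame"])
print(get_state()["t"])
E
```

```text
34.6083 0.0853212185114382 [-0.04005813 -0.16454469  0.3873503 ]
36.0083 [-0.12479233  0.34796713  0.3544917 ]
38.5417
```

View pics/f1.png

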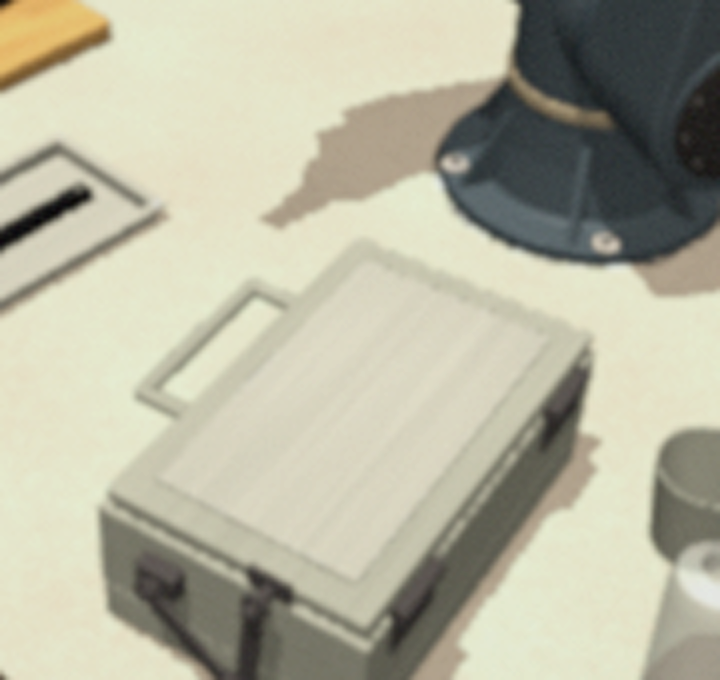

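View pics/ft.png

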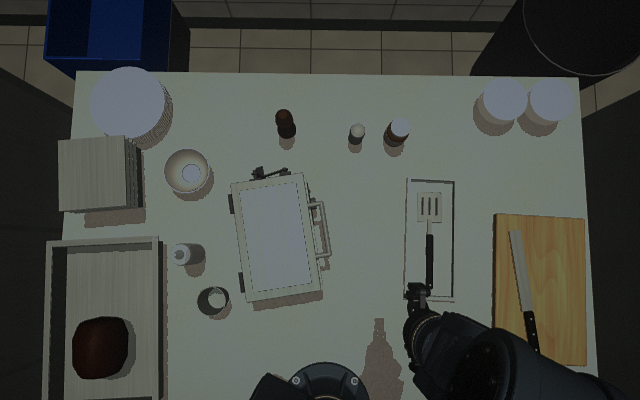

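View pics/fs.png

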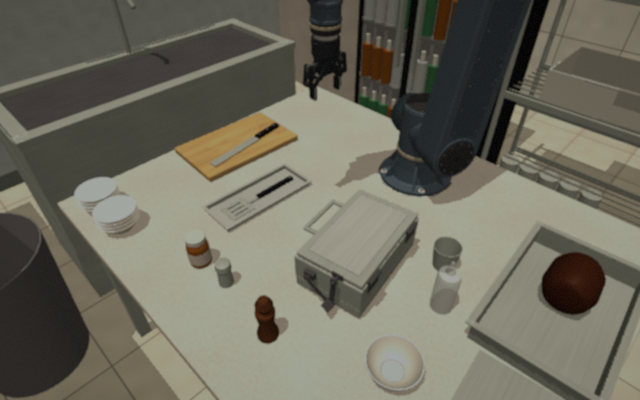

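Lid shut, turner flat in the tray, bystanders at their original pixels, and the arm clear of everything.

```bash
python3 -c "
from station import *
print(hand_in())"
```

```text
the job is handed in; nothing more can be done
None
```

I closed the hot-holding well and handed the job in at about 39 s; no verdict is reported.

- **Turner:** I gripped it by the handle, set it down under contact detection in the middle of the tray, and released it. The pictures show it flat inside the rim.
- **Stay:** I pressed the tab down about 15 mm. The knee went visibly below centre and the lid came about 1° forward.
- **Lid:** I pinched the handle with the tool tilted 40° and lowered it around the hinge arc in steps, with forces below about 10 N. It stopped on the end stop with an 18 N rise. The tilt let the jaws open fully without catching the lid edge, and the force was near zero after release.

**Last checks:** Both cameras show the lid fully shut with the stay folded, the other items where they started, and the arm touching nothing.

**Disagreements:**
- The scene camera's projections were 1–2 px off from the top camera's. I relied mainly on the top view, and the contacts fitted it.
- My lowering radius drifted about 3 mm from nominal, corrected by force feedback.
- The first contact reading on the tab (0.154 m) was close to noise level, so the 15 mm press depth is approximate. The picture afterwards confirmed the stay had broken.

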